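Push a trim offcut through the gravity flap of a parts chute

ROBOT

A 7-joint arm with a two-finger parallel gripper is mounted at the origin on the work surface; the furniture and walls round the work are solid. World frame = base frame: x ahead of the robot, y to its left, z up, the work surface at z = 0. Lengths are in m, angles in rad, forces in N, time in s.
With the tool pointing down it reaches from about 0.425 to 0.925 m from the base axis. Payload 6.8 kg.
Tool frame: the origin (TCP) lies at the very end of the fingers, on their centre line; the grasp point (between the pads) lies bot.grip_point_offset behind it (bot.grip_point_offset is the distance from the TCP to the grasp point, in m); z points along the fingers, y is the line along which they close (so a half turn about z gives the same grasp; the last joint's range is limited). The gripper opens to 85 mm and grips with 20 to 120 N. Pads are 22 mm wide; open, the fingers measure 114 mm over their backs; the gripper's body (76 mm by 85 mm) begins 54 mm behind the grasp point. The pads swing forward as they close: fully open they stand 13 mm farther back than shut.
Start: joints at [1.044, 0.477, 0.022, 1.555, -0.011, 1.109, -0.083], TCP at [0.275, -0.617, 0.231] pointing down, gripper open.
Joint ranges: [-2.96, 2.96], [-0.34, 2.1], [-1.41, 1.46], [0.24, 2.44], [-1.37, 4.51], [0.17, 1.92], [-2.96, 2.96]. Speed limits (rad/s): [2.39, 2.39, 3.14, 3.14, 3.14, 3.14, 3.14].

INTERFACE

Orientations are given as a unit quaternion [w, x, y, z].
In Python, from station import bot, imaging gives the robot as it stands. The module is installed in compiled form; this text tells all that it offers.
- The arm moves only by the tool carry_out, never from a script. Its argument "targets" is one flat list of numbers, 5 for each row, row after row: the closure in counts, from 0 (fully open) to 255 (shut), then the shift along the world's x, y, z in mm, then the turn about the world's z in degrees. A call has 1 to 20 rows; each row shifts and turns the commanded pose from where the row before left it; what a row does not reach is not made up. A row lasts 1/10 s, in which the tool goes at most 50 mm and 8.59 degrees, less where a joint would pass 70% of its speed; a pose out of reach is approached as far as the arm can. A call is refused whole if a number of a shift passes 50 or a number of a turn 8.59, either way. A call with a gripper value outside its range is refused whole. The fingers move at their own pace and stop on an object; "newtons" is the grip in N (left out, the last holds). Time passes only in rows, so rows that do not move let the fingers close. It gives the time, the measured TCP pose, the force, the opening and the grip force at its end, in the units of the state.
- bot.get_obs(): the state, without advancing time (a new reading comes with each control period).
- imaging.read_camera(name): name is "scene" or "top"; returns a dict with "frame" (480x640x3 uint8, red, green, blue), "fov_y" (degrees; the focal length in pixels is half the picture's height over the tangent of half this angle, whatever the lens; pixels are square), "cx", "cy" (the principal point, pixels), "k1" (the pictures are not rectified: a ray, as slopes to the right and down, at radius r is drawn at 1 + k1 r^2 times it, then the intrinsics apply), "pose" (4x4, takes a point from camera to world coordinates). Camera axes: x right, y up, looking along -z (the intrinsics and any distortion apply to the point x, -y, -z); pixel columns grow to the right and rows downward; lengths in m; the calibration is good to about 2 mm. A picture is of the moment at which its call begins. There is no depth.
- bot.hand_in(): hands the job in; it is judged then, once.
The state is a dict: "t": time; "q": joint angles; "joint_vel": joint speeds; "joint_torque": joint torques, N m; "eef_pos": TCP position; "tool_rot": TCP orientation; "contact_force": force on the tool from outside, world axes, zero at the start; "torque": the same for the moment, N m; "gripper_width": opening from 0.0 (shut) to 1.0 (fully open); "grasp_force": force on a finger pad.
Only numpy, scipy, OpenCV 4.12 (cv2) and the standard library are available. Lean on these libraries where they do the work, as an engineer would, in place of code of your own. Each camera call takes 0.05 s, during which the arm holds its last target. There are 200 camera calls.

TASK

Pushing from behind with the fingertips, slide the trim offcut along the chute so that it pushes the yellow gravity flap down open, and keep pushing gently until the whole offcut has passed over the flap; then withdraw the fingers so that the flap swings fully shut (upright) behind it. Only push the offcut: do not pinch it, lift it or tip it up, and leave the breaker, contactor and screwdriver where they are.

Things in the scene. Friction and masses are not known exactly. Their poses are not given: they have to be found in the camera images.
- chute: Fixed steel chute on legs, 365 long, 110 wide (134 over the weights). Origin on the bench under the flap's hinge line; x = feed direction (open infeed end at x = -180 mm, inside of the end stop at +182, so the tail can go no farther than +62), y across, z up. Infeed bed (x < -4) 55 above the bench; beyond the flap the outlet bed is 4 lower, at 51. Black guides, 68 apart, tops 67 above the bench, run its whole length. Sides 74 high.
- flap (a joint): Yellow counterweighted gravity flap across the channel, hinged along its lower edge; two dark weights hang outside the chute. 0 = upright (shut, on its stop; it cannot tip towards the infeed). Pushed in the feed direction it folds down flat, level with the infeed bed, at 1.57 rad, so that the part slides over it. The weights (about 0.3 N at its edge) swing it up again when nothing is on or in front of it.
- flap_edge (a point): middle of the flap's free edge, moves with it. The flap is 64 wide, 3 thick, 34 from hinge to edge; the hinge is 53 above the bench at chute x = 0. It can rise only once the offcut's tail is past about chute x = +36 mm and the fingers are out of its way; fingers over or just beyond it come out straight up (going back they could catch behind it).
- offcut: loose offcut of grey U-section metal trim, 120 long, 54 wide, 17 high, 0.11 kg, metal 2 thick, lying flat on the infeed bed before the flap, flanges down; hollow beneath and open at both ends. Origin at the centre of its underside; its y axis runs along its length, +y end is the tail (rear in the feed direction), z up.
- offcut_tail (a point): middle of the offcut's rear end face, 8 above its underside. The end is open: a finger behind it bears on the edge of the top web, 15 to 17 above the underside, so the fingertips must reach lower than that, also after the 4 mm step down to the outlet bed (tips about 5 above the infeed bed serve all the way)
- offcut_nose (a point): middle of the offcut's front end face, 8 above its underside
- breaker: bystander: loose narrow light grey one-pole breaker, 85x18x74 high, on the robot's side of the chute; origin at the centre of its underside
- contactor: bystander: loose light grey and dark contactor, 80x45x82 high, on the robot's side of the chute; origin at the centre of its underside
- screwdriver: bystander: loose red-handled screwdriver, 214 long, 28 thick, lying beyond the chute's infeed end; origin at the centre of its underside

How it is judged:
On the way, in this order (a step that is already met when the one before it is completed fails the run):
1. the offcut's nose is over the flap, which is pushed open (value of joint flap above 0.3 rad and x of offcut_nose in the frame of chute above 0.02 m), for 0.1 s.
2. the whole offcut is past the flap's hinge line with the flap still held open (value of joint flap above 0.3 rad and x of offcut_tail in the frame of chute above 0.02 m), for 0.1 s.
At the end, for the whole second after the job is handed in: The offcut lies flat (within 0.1 rad, and within 5 mm of the outlet bed) and at rest in the chute with its tail at least 15 mm past the flap's hinge line, and the flap stands shut (within 0.06 rad) (x of offcut_tail in the frame of chute above 0.015 m and value of joint flap below 0.06 rad and angle between offcut's own z axis and vertical below 0.1 rad and z of offcut in the frame of chute below 0.056 m and linear speed of offcut below 0.02 m/s); the robot touches nothing.
It fails at once if the offcut is lifted (origin more than 10 mm above the infeed bed) or tipped (0.2 rad) (z of offcut in the frame of chute above 0.065 m or angle between offcut's own z axis and vertical above 0.2 rad).
It fails at once if the offcut is pinched or shoved hard (over 20 N from the fingers) (contact force between the fingers and offcut above 20 N).
It fails at once if the breaker is disturbed (moved more than 15 mm) (distance of breaker from where it was at the start of the episode above 0.015 m).
It fails at once if the contactor is disturbed (moved more than 15 mm) (distance of contactor from where it was at the start of the episode above 0.015 m).
It fails at once if the screwdriver is disturbed (moved more than 15 mm) (distance of screwdriver from where it was at the start of the episode above 0.015 m).
It also fails if it takes over 38 s, if anything falls off the work surface, if the arm or the gripper's body presses on something with over 40 N, if the wrist force passes 120 N, or if a joint passes its speed limit or range.

## Working session

There is one attempt and no reset: what is moved stays moved. The work goes in short steps, Python scripts to look and compute and a tool call to move; the robot and the scene stay as the last step left them, time stands still between calls to the robot, and variables do not carry over. Pictures are saved under pics/ and viewed, at most 10 in all, crops included, and the job is handed in when it is done.

Besides the shell and the picture viewer there is one more tool, called by a JSON object that holds its "op" and its "data", one argument or row to a line. carry_out: Moves the arm, as the interface text tells. Its arguments: {"type":"object","properties":{"targets":{"type":"array","items":{"type":"number"}},"newtons":{"type":"number"}},"required":["targets"]}

```bash
mkdir -p pics; cat > h.py <<'E'
import numpy as np, cv2
from station import bot, imaging
def ray(c,u,v):
    f=240/np.tan(np.radians(c["fov_y"])/2)
    d=np.array([(u-c["cx"])/f,(v-c["cy"])/f]); s=d.copy()
    for _ in range(30): s=d/(1+c["k1"]*(s@s))
    P=np.array(c["pose"]); return P[:3,3],P[:3,:3]@np.array([s[0],-s[1],-1])
def onz(c,u,v,z):
    o,r=ray(c,u,v); return o+r*(z-o[2])/r[2]
def proj(c,p):
    f=240/np.tan(np.radians(c["fov_y"])/2); P=np.array(c["pose"])
    q=P[:3,:3].T@(np.array(p)-P[:3,3]); s=np.array([q[0],-q[1]])/-q[2]
    s=s*(1+c["k1"]*(s@s)); return s*f+[c["cx"],c["cy"]]
def snap(n,name):
    c=imaging.read_camera(n); cv2.imwrite(f"pics/{name}.png",c["frame"][:,:,::-1]); return c
E
python3 - <<'E'
from h import *
for n in("scene","top"):
    c=snap(n,n+"0"); print(n,c["fov_y"],c["k1"],np.round(c["pose"],3).tolist())
print(bot.get_obs(),bot.grip_point_offset)
E
```

```text
scene 43.807995862817364 -0.15992325499447937 [[0.027, 0.387, -0.922, -0.844], [-1.0, -0.003, -0.03, 0.02], [-0.015, 0.922, 0.387, 0.596], [0.0, 0.0, 0.0, 1.0]]
top 50.05565474667871 0.031020226821929377 [[-0.013, 0.987, -0.162, 0.196], [-1.0, -0.012, 0.006, 0.075], [0.004, 0.162, 0.987, 1.185], [0.0, 0.0, 0.0, 1.0]]
{'t': 0.1, 'q': array([ 1.04389517,  0.47775974,  0.02232336,  1.55630472, -0.01147623,
        1.10932435, -0.08308318]), 'joint_vel': array([-1.23782464e-05, -1.35514024e-03, -4.43662624e-04, -2.31875013e-03,
        5.30984390e-04, -7.22454482e-04,  9.79775749e-04]), 'joint_torque': array([ 4.97357207e-03, -5.97752881e+01,  1.61375787e+00, -2.81952435e+01,
        1.28469543e-02,  5.02397350e-03, -1.89336367e-05]), 'eef_pos': array([ 0.27428359, -0.61619145,  0.23041443]), 'tool_rot': array([-7.99176292e-04,  9.78148590e-01,  2.07905362e-01, -2.38688560e-04]), 'contact_force': array([-0.19272178,  0.61101448, -0.1784576 ]), 'torque': array([ 0.03055291,  0.02936229, -0.01243774]), 'grasp_force': 0.0, 'gripper_width': 0.9967223774833164} 0.0187
```

View pics/top0.png

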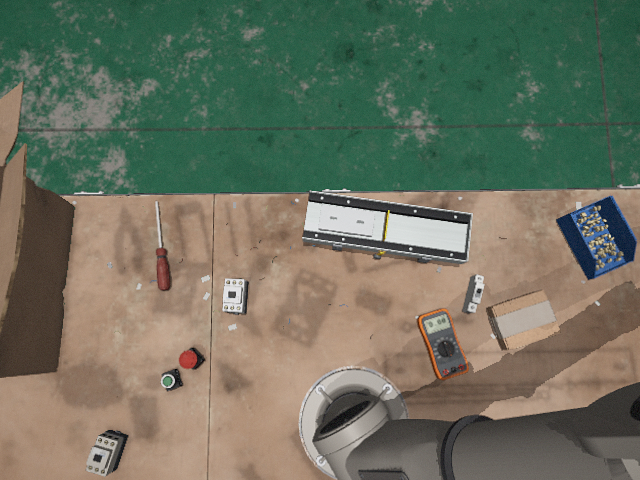

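View pics/scene0.png

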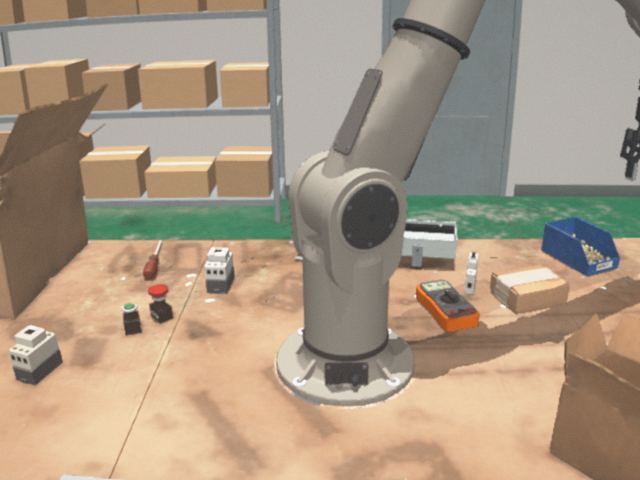

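The top view shows the chute from about (305,218) to (470,240). The yellow flap is at (387,226) and the offcut at (319–376, 205–237), so the feed runs to the right, which is world -y. Next I'll enlarge this area.

```bash
python3 - <<'E'
from h import *
c=imaging.read_camera("top"); im=c["frame"]
cr=cv2.resize(im[180:275,295:485],None,fx=4,fy=4,interpolation=cv2.INTER_CUBIC)
cv2.imwrite("pics/crop0.png",cr[:,:,::-1])
hsv=cv2.cvtColor(im,cv2.COLOR_RGB2HSV)
y=cv2.inRange(hsv,(22,150,120),(35,255,255)); y[:180]=0;y[275:]=0;y[:,:360]=0;y[:,420:]=0
v,u=np.nonzero(y); print(len(u),u.min(),u.max(),v.min(),v.max()); print(cv2.minAreaRect(np.c_[u,v].astype(np.float32)))
E
```

```text
45 378 389 210 254
((385.2490234375, 232.39352416992188), (4.658536434173584, 45.34145736694336), 12.680383682250977)
```

View pics/crop0.png

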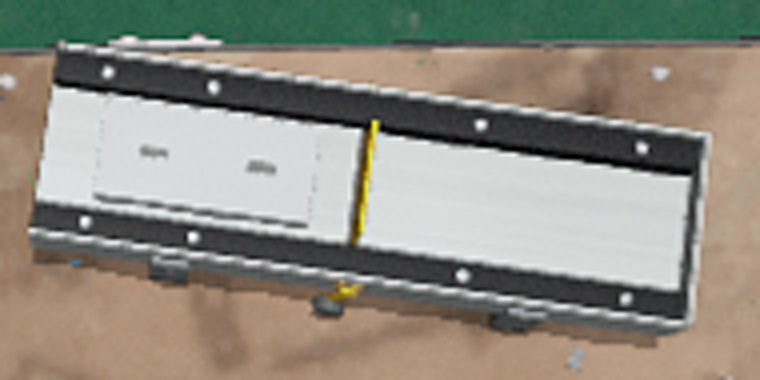

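The crop (4x, offset 295,180) shows the offcut's tail edge at (105,97)–(95,195) and its nose at (318,135)–(307,225). The chute's corners are at (60,43), (710,135), (690,325) and (30,230), and the flap edge runs (376,121)–(354,243).

```bash
python3 - <<'E'
from h import *
c=imaging.read_camera("top")
g=lambda x,y,z:onz(c,295+x/4-.4,180+y/4-.4,z)
C=[g(60,43,.074),g(710,135,.074),g(690,325,.074),g(30,230,.074)]
print(np.round(C,4)); d=lambda a,b:np.linalg.norm(a-b)
print(d(C[0],C[1]),d(C[1],C[2]),d(C[2],C[3]),d(C[3],C[0]))
ax=(C[1]-C[0]+C[2]-C[3]); ax/=np.linalg.norm(ax); print("feed",ax,"ang",np.degrees(np.arctan2(ax[1],ax[0])))
T=[g(105,97,.072),g(95,195,.072)];N=[g(318,135,.072),g(307,225,.072)]
t=sum(T)/2;n=sum(N)/2;print("tail",t,"nose",n,d(t,n),d(*T))
F=[g(376,121,.087),g(354,243,.087)];print("flap",F,sum(F)/2,d(*F))
f=sum(F)/2; mid=sum(C)/4; lat=np.array([-ax[1],ax[0],0])
gi=[g(108,72,.067),g(213,87,.067),g(85,222,.067),g(192,237,.067),g(480,125,.067),g(642,148,.067),g(462,275,.067),g(625,299,.067)]
for nm,p in [("t",t),("n",n),("f",f),("mid",mid)]+[("s",p) for p in gi]+[("C",p) for p in C]: print(nm,(p-f)@ax*1e3,(p-mid)@lat*1e3)
# contactor/breaker
for q in [(235,280),(235,310),(476,276),(470,310),(158,204),(164,290)]: print(q,onz(c,*q,.075 if q[0]>200 else .015))
E
```

```text
[[ 0.5107  0.0913  0.074 ]
 [ 0.4537 -0.2677  0.074 ]
 [ 0.3478 -0.2505  0.074 ]
 [ 0.4048  0.1087  0.074 ]]
0.3634378743007081 0.1072620434842483 0.36368097499327845 0.1073132814140941
feed [-0.15670246 -0.98764586  0.        ] ang -99.01554663123153
tail [0.45215148 0.06967389 0.072     ] nose [ 0.43149403 -0.04756359  0.072     ] 0.11904351031547904 0.05589637836674042
flap [array([ 0.46080683, -0.08162496,  0.087     ]), array([ 0.39305072, -0.06740559,  0.087     ])] [ 0.42692878 -0.07451527  0.087     ] 0.06923207829547216
t -146.36028782645178 -0.7359443869837042
n -27.334101483181634 -2.7667848062929514
f 0.0 -3.052244152140317
mid 4.587191277867323 0.0
s -148.21407048348306 42.932846757595904
s -88.84980044429695 42.90784050754971
s -148.49928689842992 -43.52142979929778
s -88.7414602026152 -43.29612723941553
s 61.3894005641909 42.839343278622046
s 151.89730215449052 42.7700770314053
s 61.36318631932835 -42.83508131733553
s 151.40526667494868 -43.16000722551943
C -176.86788717411227 53.65565864933656
C 186.56998626527792 53.63063723620068
C 186.16382007641994 -53.63063723620059
C -177.5171540561163 -53.655658649336495
(235, 280) [0.31187851 0.254421   0.075     ]
(235, 310) [0.247401   0.25343206 0.075     ]
(476, 276) [ 0.31434028 -0.2673903   0.075     ]
(470, 310) [ 0.24137107 -0.24996961  0.075     ]
(158, 204) [0.49818773 0.44543705 0.015     ]
(164, 290) [0.2975166  0.42422279 0.015     ]
```

{"op": "carry_out", "data": {
  "targets": [255,45,20,0,8,255,45,20,0,8,255,45,20,0,8,255,45,20,0,8,255,45,20,0,8,255,0,48,0,8,255,0,48,0,8,255,0,48,0,1,255,0,48,0,0,255,0,48,0,0,255,0,48,0,0,255,0,48,0,0,255,0,48,0,0,255,0,48,0,0,255,0,48,0,0,255,0,48,0,0,255,0,48,0,0,255,-20,20,0,0,255,-20,20,0,0,255,0,0,0,0],
  "newtons": 20
}}

```text
t: 2.2
eef_pos: [0.457, 0.1024, 0.2313]
tool_rot: [-0.0, 0.759, 0.652, -0.0]
contact_force: [-0.5, 0.1, 0.1]
gripper_width: 0.004
grasp_force: 0.0
```

{"op": "carry_out", "data": {
  "targets": [255,0,0,-40,0,255,0,0,-40,0,255,0,0,-40,0,255,0,0,-25,0,255,0,0,-15,0,255,0,0,-10,0,255,0,0,0,0]
}}

```text
t: 2.9
eef_pos: [0.4591, 0.0987, 0.0603]
tool_rot: [-0.0, 0.761, 0.649, -0.001]
contact_force: [0.3, 0.0, 0.9]
gripper_width: -0.005
grasp_force: 0.0
```

```bash
python3 - <<'E'
from h import *
c=imaging.read_camera("top"); im=c["frame"]
cr=cv2.resize(im[170:275,285:485],None,fx=4,fy=4,interpolation=cv2.INTER_CUBIC)
cv2.imwrite("pics/crop1.png",cr[:,:,::-1]); o=bot.get_obs(); print(o["eef_pos"],o["contact_force"])
E
```

```text
[0.45971523 0.09902688 0.06124034] [0.44758657 0.03354982 0.14544208]
```

View pics/crop1.png

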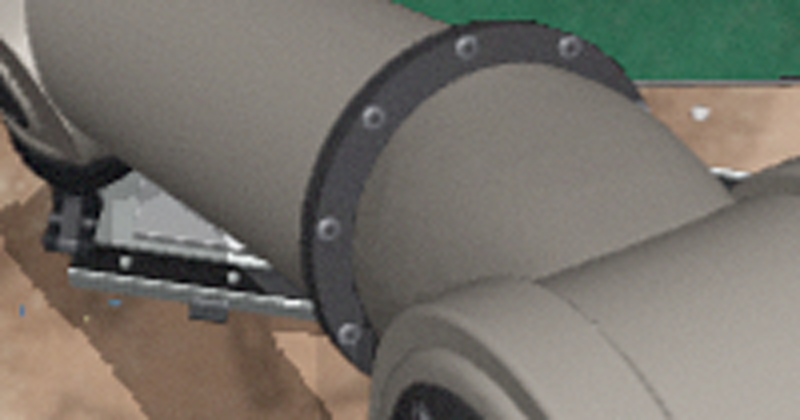

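The arm hides the view from above. The fingers are behind the tail at about chute x -179, centred within 2 mm and free of contact, so I'll start pushing.

{"op": "carry_out", "data": {
  "targets": [255,-0.8,-4,-1,0,255,-0.8,-4,0,0,255,-0.8,-4,0,0,255,-0.8,-4,0,0,255,-0.8,-4,0,0,255,-0.8,-4,0,0,255,-0.8,-4,0,0,255,-0.8,-4,0,0,255,-0.7,-4,0,0,255,-0.7,-4,0,0,255,-0.7,-4,0,0,255,-0.7,-4,0,0,255,-0.7,-4,0,0,255,-0.7,-4,0,0,255,-0.7,-4,0,0]
}}

```text
t: 4.45
eef_pos: [0.4479, 0.0387, 0.0602]
tool_rot: [0.0, 0.761, 0.649, -0.0]
contact_force: [-0.7, 1.3, 1.1]
gripper_width: 0.0
grasp_force: 0.5
```

{"op": "carry_out", "data": {
  "targets": [255,-0.6,-4,0,0,255,-0.6,-4,0,0,255,-0.7,-4,0,0,255,-0.6,-4,0,0,255,-0.7,-4,0,0,255,-0.6,-4,0,0,255,-0.6,-4,0,0,255,-0.7,-4,0,0,255,-0.6,-4,0,0,255,-0.7,-4,0,0,255,-0.6,-4,0,0,255,-0.6,-4,0,0,255,-0.7,-4,0,0,255,-0.6,-4,0,0,255,-0.7,-4,0,0]
}}

```text
t: 5.95
eef_pos: [0.4386, -0.0209, 0.0604]
tool_rot: [0.0, 0.76, 0.649, 0.0]
contact_force: [0.2, 1.0, 1.1]
gripper_width: -0.004
grasp_force: 0.4
```

```bash
python3 - <<'E'
from h import *
c=imaging.read_camera("top"); a=cv2.resize(c["frame"][180:275,285:485],None,fx=3,fy=3,interpolation=cv2.INTER_CUBIC)
s=imaging.read_camera("scene"); b=cv2.resize(s["frame"][190:290,280:480],None,fx=3,fy=3,interpolation=cv2.INTER_CUBIC)
cv2.imwrite("pics/two.png",np.vstack([a,b])[:,:,::-1]); o=bot.get_obs(); print(o["eef_pos"],o["contact_force"])
E
```

```text
[ 0.43836871 -0.0214727   0.06024025] [-0.55417609 -0.49356398  0.66665724]
```

View pics/two.png

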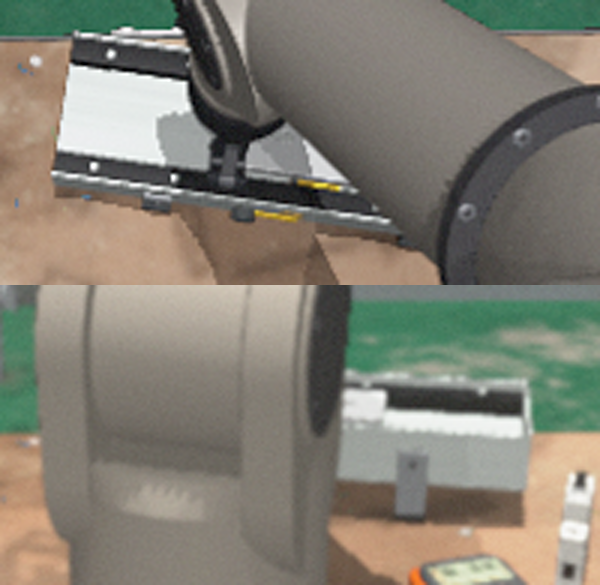

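The top half shows the flap folded flat (yellow slivers beside the offcut) and the infeed bed clear behind the fingers. The bottom half shows the offcut's nose past the flap at (388,400). I'll keep pushing.

{"op": "carry_out", "data": {
  "targets": [255,-0.6,-4,0,0,255,-0.6,-4,0,0,255,-0.7,-4,0,0,255,-0.6,-4,0,0,255,-0.7,-4,0,0,255,-0.6,-4,0,0,255,-0.6,-4,0,0,255,-0.7,-4,0,0,255,-0.6,-4,0,0,255,-0.7,-4,0,0,255,-0.6,-4,0,0,255,-0.6,-4,0,0,255,-0.7,-4,0,0,255,-0.6,-4,0,0,255,-0.7,-4,0,0,255,-0.6,-4,0,0,255,-0.6,-4,0,0,255,-0.7,-4,0,0,255,-0.6,-4,0,0,255,-0.7,-4,0,0]
}}

```text
t: 8.05
eef_pos: [0.4257, -0.101, 0.0603]
tool_rot: [0.0, 0.76, 0.649, -0.0]
contact_force: [0.2, 0.0, 0.1]
gripper_width: -0.002
grasp_force: 0.1
```

```bash
python3 - <<'E'
from h import *
c=imaging.read_camera("top"); a=cv2.resize(c["frame"][180:275,285:485],None,fx=3,fy=3,interpolation=cv2.INTER_CUBIC)
s=imaging.read_camera("scene"); b=cv2.resize(s["frame"][205:280,380:480],None,fx=6,fy=4,interpolation=cv2.INTER_CUBIC)
cv2.imwrite("pics/two2.png",np.vstack([a,b])[:,:,::-1]); o=bot.get_obs(); print(o["eef_pos"],o["contact_force"])
mid=np.array([.4293,-.0795]);ax=np.array([-.1567,-.98765]); print((o["eef_pos"][:2]-mid)@ax*1e3+2.5)
lat=np.array([.98765,-.1567])
for X in (.13,.14,.15,.16,.17,.182):
  for z,l in ((.070,-.027),(.070,.027)):
    p=proj(s,[*(mid+ax*(X-.0025)+lat*l),z]); print(X,l,(p-[380,205])*[6,4]+[0,285])
E
```

```text
[ 0.42569643 -0.10136735  0.0603138 ] [-0.58217439  0.50661984  0.24852049]
24.661971767164125
0.13 -0.027 [311.76220474 405.51810806]
0.13 0.027 [312.39289091 369.28838373]
0.14 -0.027 [338.71680742 406.56234515]
0.14 0.027 [338.39051921 370.2669023 ]
0.15 -0.027 [365.70066582 407.60792967]
0.15 0.027 [364.41549387 371.24729595]
0.16 -0.027 [392.71215323 408.65480059]
0.16 0.027 [390.46635761 372.22951749]
0.17 -0.027 [419.74961676 409.70289591]
0.17 0.027 [416.54163053 373.2135189 ]
0.182 -0.027 [452.22649507 410.96213771]
0.182 0.027 [447.86206064 374.3966013 ]
```

View pics/two2.png

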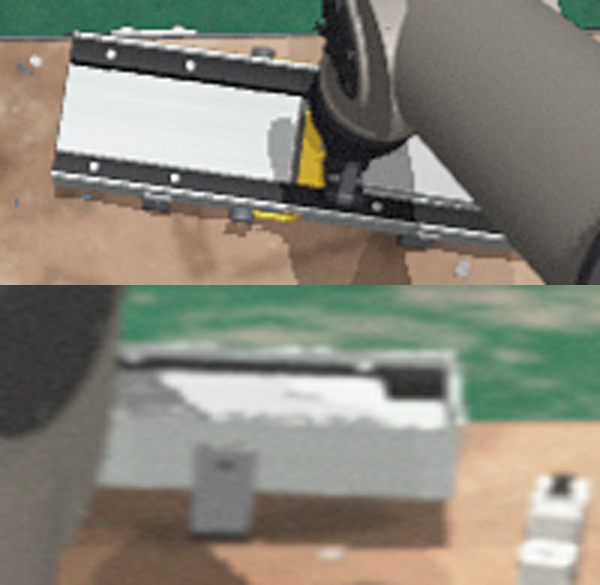

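The flap is held flat, and the nose sits at column 385 of the lower picture. That is chute x of about 158 mm, so the tail is at about +38. I'll push 8 mm more, ease off 1 mm and go straight up.

{"op": "carry_out", "data": {
  "targets": [255,-0.6,-4,0,0,255,-0.6,-4,0,0,255,-0.2,-1,0,0,255,0,0,0,0,255,0,0,0,0,255,0.2,1,0,0,255,0,0,0,0,255,0,0,5,0,255,0,0,10,0,255,0,0,10,0,255,0,0,20,0,255,0,0,30,0,255,0,0,40,0,255,0,0,40,0,255,0,0,40,0,255,0,0,0,0]
}}

```text
t: 9.75
eef_pos: [0.4278, -0.1088, 0.2614]
tool_rot: [0.005, 0.76, 0.649, 0.003]
contact_force: [0.9, 0.1, -0.3]
gripper_width: -0.001
grasp_force: 0.0
```

{"op": "carry_out", "data": {
  "targets": [255,10,-40,0,0,255,10,-40,0,0,255,10,-40,0,0,255,10,-40,0,0,255,10,-40,0,0,255,0,-40,0,0,255,0,-40,0,0,255,0,0,0,0,255,0,0,0,0]
}}

```text
t: 10.65
eef_pos: [0.474, -0.3892, 0.255]
tool_rot: [-0.001, 0.761, 0.649, 0.0]
contact_force: [-0.1, 1.6, 0.4]
gripper_width: 0.002
grasp_force: 0.0
```

```bash
python3 - <<'E'
from h import *
c=imaging.read_camera("top"); a=cv2.resize(c["frame"][180:275,285:485],None,fx=3,fy=3,interpolation=cv2.INTER_CUBIC)
s=imaging.read_camera("scene"); b=cv2.resize(s["frame"][205:280,380:480],None,fx=6,fy=4,interpolation=cv2.INTER_CUBIC)
cv2.imwrite("pics/two3.png",np.vstack([a,b])[:,:,::-1]); o=bot.get_obs(); print(o["t"],o["eef_pos"],o["contact_force"])
E
```

```text
10.75 [ 0.47485204 -0.38722611  0.2553885 ] [0.00063594 0.09523991 0.08428802]
```

View pics/two3.png

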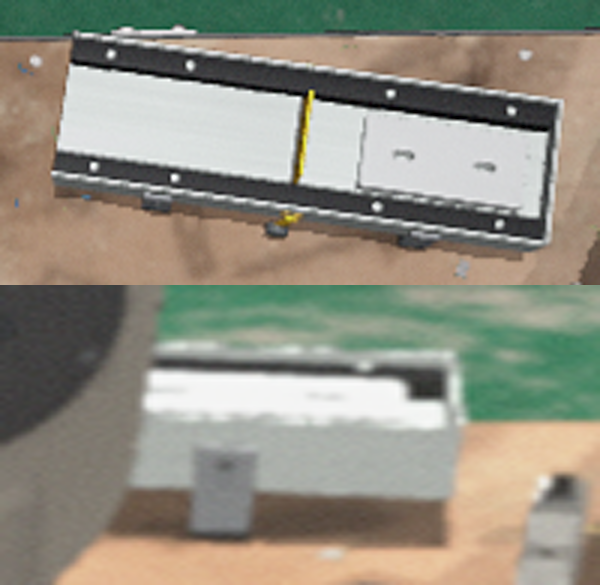

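The flap edge runs (312,91)–(297,183), the same line as at the start, so the flap is shut. The offcut lies flat beyond it with its tail at column 362, and the arm is clear.

```bash
python3 -c "
from station import bot
print(bot.hand_in())"
```

```text
the job is handed in; nothing more can be done
None
```

I pushed the offcut fully over the flap and handed the job in at about 10.8 s; the last picture shows it flat on the outlet bed with its tail about 45 mm past the hinge, the flap upright again and the arm clear, but `hand_in()` returned no verdict.

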